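Clamp the lid of a pressure filter holder

TASK

Close the quick clamp of the pressure filter holder: with a finger against its back edge, push the open strap round over the lid until its slot is fully home on the cam stud, then push the cam lever all the way down so that the strap clamps the lid. Only push: do not take the strap or the lever between the fingers, do not lift or shift the lid, do not bring the lever down before the strap is home, and leave the funnel, the bottle and the dishes standing where they are.

Things in the scene. Friction and masses are not known exactly. Their poses are not given: they have to be found in the camera images.
- holder: Stainless pressure filter holder, fixed to the bench. Origin on the bowl's axis at bench level; z up. Grey base plate 105 (x) x 165 (y) x 12 mm; round bowl 92 mm across, rim 62 mm up. A post at +y (62 mm from the axis) carries the strap, the cam stud at -y (62 mm) the cam lever; an outlet barb sticks out at -x, 26 mm up.
- strap_pivot (a point): Axis of the strap's vertical pivot post, at the strap's mid height (89 mm above the bench). A nut on top of the strap here reaches 104 mm above the bench.
- strap (a joint): Swing of the strap about the vertical axis at strap_pivot, rad: 0 = home, the slot round the cam stud and the strap across the middle of the lid (stop); positive = swung open towards the holder's +x side (anticlockwise seen from above), up to 1.7. At value a the strap runs from the pivot along (sin a, -cos a) in the holder's x, y. Friction about 0.12 N m; it stays where it is left.
- strap_bar: Flat steel strap, 26 mm wide, 10 mm thick, top 94, underside 84 mm above the bench, 12 mm over the lid's flange. Origin on the pivot axis at mid height; runs along its own -y to a 32 mm wide head, end 144 mm out. Push its back edge (own +x, 13 mm off its centre line, 17.5 mm beyond 109 mm out). A rubber foot 62 mm out hangs 6 mm below, its nut reaches 99 mm. The end dips 6 mm when clamped.
- strap_slot (a point): Middle of the slot in the strap's head, 124 mm from the pivot, at mid height.
- cam_stud (a point): Axis of the upright cam stud (10 mm diameter) where the slot must come to rest, at the strap's mid height. A 28 mm saddle washer lies just above the strap's level here, under the cam.
- lever_pivot (a point): Horizontal pivot pin of the cam lever, along the holder's x, on top of the cam stud 115 mm above the bench.
- lever (a joint): Cam lever, rad: 0 = fully up, pointing outward (holder's -y, away from the lid) and 68 degrees (1.187 rad) above level; elevation above level = 1.187 minus the value; 1.40 = stop, fully down, 12 degrees below level. Turning it takes 0.1 N m, rising to 0.25 N m as the cam bites; dead centre at 1.30; stays where it is left. If down too early, the cam bars the strap's way.
- lever_grip (a point): Centre of the upper face of the lever's black end grip (24 mm wide, 30 mm long along the lever, 10 mm thick), 70 mm along the lever from its pin and 9.5 mm above the line through the pin; the lever ends 15 mm further on. Its z points off that face, its -y along the lever to the end. Push here, outward and downward at first, then down.
- lid: Loose stainless lid, 92 mm across, 10 mm thick, lying on the bowl; origin in the centre of its flange's underside, 62 mm above the bench. A central boss 28 mm across rises to 76 mm; the strap's foot presses on it. A hose barb (to 101 mm above the bench) and a black vent cap stand on its -x half, clear of the strap.
- funnel: Loose amber filter funnel standing upright, 80 mm across the mouth, 54 mm at the foot, 105 mm tall; origin in the centre of its foot. Leave alone.
- bottle: Loose white sample bottle standing upright, 48 mm diameter, 92 mm tall; origin in the centre of its foot. Leave alone.
- dishes: Loose stack of three clear filter dishes, 59 mm across, 30 mm tall; origin in the centre of its underside. Leave alone.
Mind the look-alikes: they are no part of the job. What is meant by the lid is not green, red or yellow, and is the larger of those in its own colour.

How it is judged:
By the outcome, as a careful person would: the job done as asked, in the order asked, and still so for the second after the job is handed in, with the robot touching nothing.
It also fails if it takes over 58 s, if anything falls off the work surface, if the arm or the gripper's body presses on something with over 40 N, if the wrist force passes 120 N, or if a joint passes its speed limit or range.

ROBOT

A 6-joint arm with a two-finger parallel gripper is mounted at the origin on the work surface. World frame = base frame: x ahead of the robot, y to its left, z up, the work surface at z = 0. Lengths are in mm, angles in rad, forces in N, time in s.
With the tool pointing down it reaches from about 400 to 925 mm from the base axis. Payload 12.5 kg.
Tool frame: the origin (TCP) lies on the mounting face of the last link; the fingertips stand 190 mm ahead of it and the grasp point (between the pads) lies 171 mm ahead of it (env.grasp_offset is the distance from the TCP to the grasp point, in mm); z points along the fingers, y is the direction in which the jaws open and shut (so a half turn about z gives the same grasp; the last joint's range is limited). The gripper opens to 95 mm and grips with 3 to 60 N. Pads are 20 mm wide; open, the fingers measure 119 mm over their backs; the gripper's body (75 mm by 180 mm) begins 59 mm behind the grasp point.
Start: joints at [1.222, 0.491, 1.559, -0, 1.092, -0.106], TCP at [150.239, 606.674, 404.761] pointing down, gripper open.
Joint ranges: [-3.1, 3.1], [-0.84, 2.19], [0.05, 2.79], [-1.13, 4.28], [0.06, 2.93], [-2.69, 2.69]. Speed limits (rad/s): [2.22, 2.22, 2.79, 3.14, 3.14, 3.14].

INTERFACE

Orientations are given as [roll, pitch, yaw] about the fixed x, y, z axes, in that order (R = Rz(yaw) Ry(pitch) Rx(roll)).
In Python, from cell import env, viewer gives the robot as it stands.
- The arm moves only by the tool play_rows, never from a script. Its argument "increments" is a list of rows, each an object of numbers: "dx", "dy", "dz": the shift along the tool's x, y, z in mm; "rx", "ry", "rz": the turn, a rotation vector about the tool's x, y, z in units of 6 degrees (1.0 is 6 degrees). A call has 1 to 8 rows; each row is the pose to reach, as a shift and turn from the pose measured when the call began, along the tool's axes at that moment; what a row does not reach only later rows make up. A row lasts 1/12 s, in which the tool goes at most 41.7 mm and 7.16 degrees, less where a joint would pass 70% of its speed; a pose out of reach is approached as far as the arm can. A call with a gripper value outside its range is refused whole. "fingers" is the opening, from 0 (shut) to 1 (fully open), set as the call begins (left out, the last holds). The fingers move at their own pace and stop on an object; the grip force is fixed at half the most. Time passes only in rows, so rows that repeat a pose let the fingers close. It gives the time, the measured TCP pose, the force and the opening at its end, in the units of the state.
- env.state(): the state, without advancing time (a new reading comes with each control period).
- viewer.read_camera(name): name is "side" or "top"; returns a dict with "image" (384x512x3 uint8, red, green, blue), "fx", "fy", "cx", "cy" (pixels), "rvec" (rotation vector, rad) and "tvec" (3), from world to camera coordinates, as OpenCV has them. Camera axes: x right, y down, z forward; pixel columns grow to the right and rows downward; lengths in mm; the calibration is good to about 2 mm. A picture is of the moment at which its call begins. There is no depth.
- env.job_done(): hands the job in, once; it reports no verdict.
The state is a dict: "t": time; "joints": joint angles; "qvel": joint speeds; "tau": joint torques, N m; "eef_pos": TCP position; "tcp_rot": TCP orientation; "ft_force": force on the tool from outside, world axes, zero at the start; "moment": the same for the moment, N m; "opening": opening from 0.0 (shut) to 1.0 (fully open).
Only numpy, scipy, OpenCV 4.12 (cv2) and the standard library are available. Lean on these libraries where they do the work, as an engineer would, in place of code of your own. Each camera call takes 0.05 s, during which the arm holds its last target.

## Working session

There is one attempt and no reset: what is moved stays moved. The work goes in short steps, Python scripts to look and compute and a tool call to move; the robot and the scene stay as the last step left them, time stands still between calls to the robot, and variables do not carry over. Pictures are saved under pics/ and viewed, and the job is handed in when it is done.

Besides the shell and the picture viewer there is one more tool, called by a JSON object that holds its "op" and its "data", one argument or row to a line. play_rows: Moves the arm, as the interface text tells. Its arguments: {"type":"object","properties":{"increments":{"type":"array","items":{"type":"object","properties":{"dx":{"type":"number"},"dy":{"type":"number"},"dz":{"type":"number"},"rx":{"type":"number"},"ry":{"type":"number"},"rz":{"type":"number"}}}},"fingers":{"type":"number"}},"required":["increments"]}

```bash
ls; mkdir -p pics; python3 - <<'E'
from cell import env, viewer
import cv2
for n in("side","top"):
    c=viewer.read_camera(n); cv2.imwrite(f"pics/{n}0.png",c["image"][:,:,::-1]); print(n,c["fx"],c["fy"],c["cx"],c["cy"],c["rvec"],c["tvec"])
print(env.state())
E
```

```text
pics
side 447.9471566186786 447.9471566186786 255.08369124279915 198.10023830125022 [ 0.55279206 -2.69599354  1.14668295] [533.3128236  243.08891283 989.57184713]
top 372.3340652727457 372.3340652727457 249.887452643779 193.1803162570504 [ 2.04030054 -2.15430872  0.26578691] [ 23.38658951 597.51437918 729.89835783]
{'t': 0.1, 'joints': array([ 1.22238043e+00,  4.91478524e-01,  1.55940127e+00,  9.62944278e-07,
        1.09170088e+00, -1.05623707e-01]), 'qvel': array([-0.00025881, -0.00216464, -0.00357101,  0.00111652,  0.00100283,
       -0.00052362]), 'tau': array([ 2.91208577e-03, -6.13617539e+01, -2.58605307e+01,  6.93804002e-02,
        4.70148353e-02, -4.43105861e-06]), 'eef_pos': array([150.23891843, 606.63793574, 404.22859418]), 'tcp_rot': array([-3.14061023e+00, -1.05013296e-04,  2.89879997e+00]), 'ft_force': array([-0.49864187,  0.12276125,  0.0128261 ]), 'moment': array([-0.0114395 ,  0.02952189,  0.03662553]), 'opening': 0.9959304081719184}
```

View pics/side0.png

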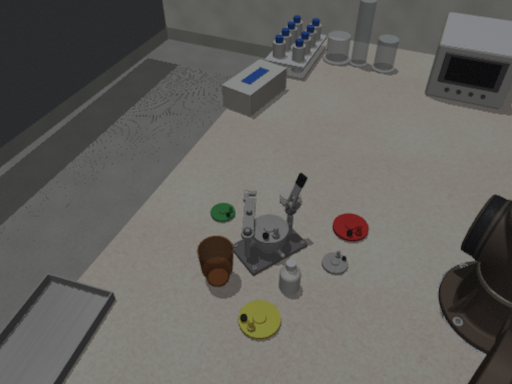

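View pics/top0.png

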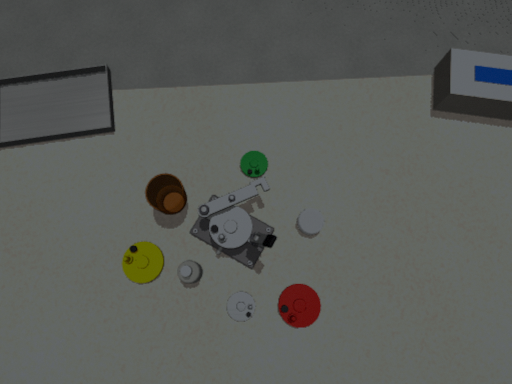

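The side view shows the holder near (270,235) with the strap swung open and the lever up at (298,185). In the top view the holder is at (232,230), with the strap from (204,210) to (265,187) and the black lever grip at (269,240). I'll zoom in next.

```bash
cat > h.py <<'E'
import numpy as np, cv2
def cam(c):
    R,_=cv2.Rodrigues(np.array(c["rvec"],float)); t=np.array(c["tvec"],float)
    K=np.array([[c["fx"],0,c["cx"]],[0,c["fy"],c["cy"]],[0,0,1]]); return K,R,t
def ray(c,u,v):
    K,R,t=cam(c); return -R.T@t, R.T@np.linalg.solve(K,[u,v,1])
def onz(c,u,v,z):
    o,d=ray(c,u,v); return o+d*(z-o[2])/d[2]
def proj(c,P):
    K,R,t=cam(c); return cv2.projectPoints(np.array(P,float).reshape(-1,1,3),np.array(c["rvec"],float),t,K,None)[0].reshape(-1,2)
def tri(c1,p1,c2,p2):
    o,d=ray(c1,*p1); q,e=ray(c2,*p2); s=np.linalg.lstsq(np.c_[d,-e],q-o,rcond=None)[0]
    A=o+d*s[0];B=q+e*s[1]; return (A+B)/2,np.linalg.norm(A-B)
def crop(c,x0,y0,x1,y1,f,name):
    im=cv2.resize(c["image"][y0:y1,x0:x1,::-1],None,fx=f,fy=f,interpolation=cv2.INTER_CUBIC)
    im=np.clip(im*1.6,0,255).astype(np.uint8)
    for x in range(x0,x1,10): cv2.putText(im,str(x),((x-x0)*f,8),0,.3,(0,0,255)); cv2.line(im,((x-x0)*f,10),((x-x0)*f,14),(0,0,255))
    for y in range(y0,y1,10): cv2.putText(im,str(y),(0,(y-y0)*f+3),0,.3,(0,0,255))
    cv2.imwrite(name,im)
E
python3 - <<'E'
from cell import env, viewer
from h import *
import pickle
s=viewer.read_camera("side");t=viewer.read_camera("top"); pickle.dump((s,t),open("c0.pkl","wb"))
print(ray(s,255,198),ray(t,250,193))
crop(s,190,160,350,290,5,"pics/s1.png"); crop(t,140,150,300,270,5,"pics/t1.png")
E
```

```text
(array([273.18052621, 710.03555871, 862.54804704]), array([ 0.28616644, -0.66162495, -0.69308101])) (array([406.58196498,   4.79964275, 851.46347416]), array([ 0.23891355, -0.01765709, -0.97088046]))
```

View pics/s1.png

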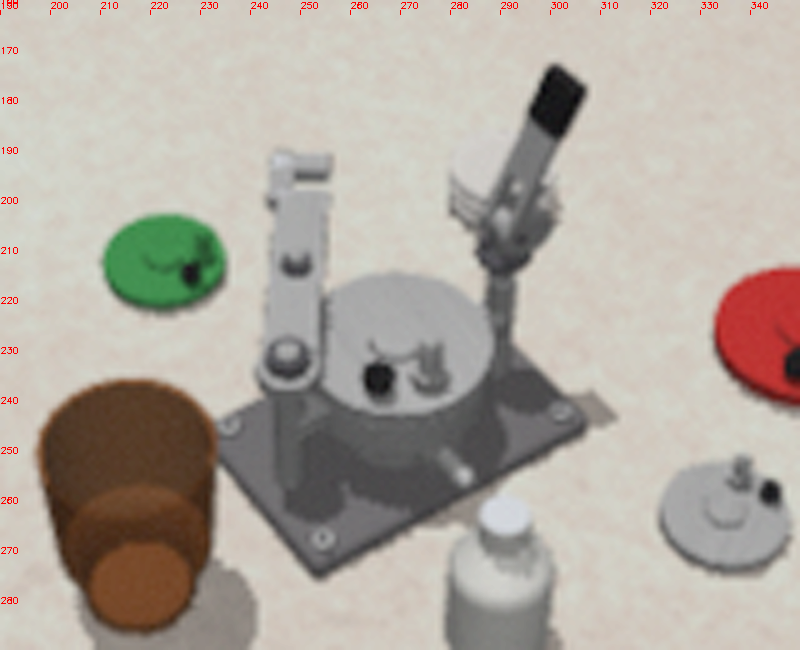

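View pics/t1.png

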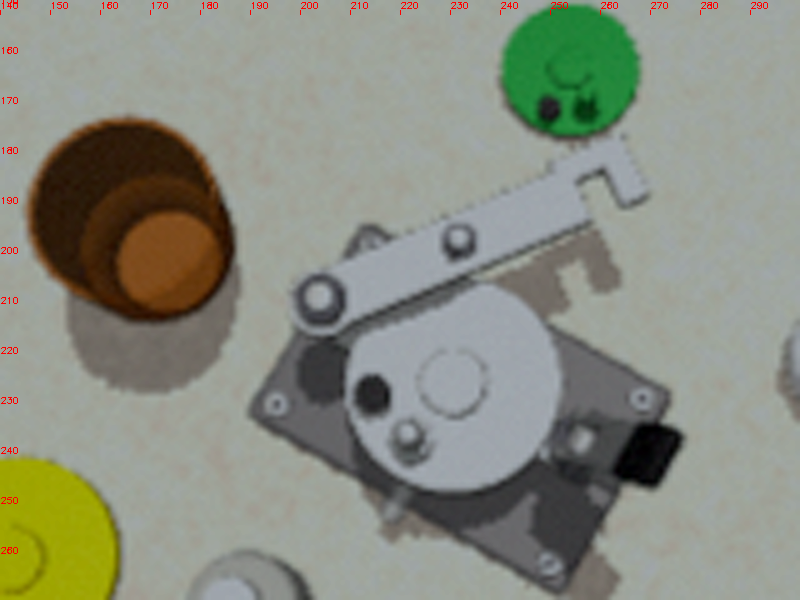

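In the side crop the pivot nut is at (247.5,231), the screws at (236,245), (254,268) and (303,242), and the lever grip at (301,180). In the top crop the nut is at (204,209.5), the lid boss at (230.5,227), the strap foot nut at (231.5,198), the slot at about (261,187), and the grip at (269.5,241).

```bash
python3 - <<'E'
from h import *
import pickle
s,t=pickle.load(open("c0.pkl","rb"))
np.set_printoptions(precision=1,suppress=True)
print("nut",tri(s,(247.8,230),t,(203.8,209)), onz(t,203.8,209,104))
print("footnut",tri(s,(249.2,211.5),t,(231.7,197.5)), onz(t,231.7,197.5,99))
print("boss top onz",onz(t,230.5,226.8,76))
# lid circle by mask
g=t["image"].astype(int); 
for n,a,b in(("scrL",(236.4,245),None),("scrB",None,None)): pass
scr=[((195.2,231)),((268.4,229.6)),((249.8,263)),(213.8,198)]
P=[onz(t,*p,12) for p in scr]; print("screws top",P)
S=[onz(s,*p,12) for p in((236.4,245),(302.6,242.4),(254.4,268))]; print("screws side",S)
c=[onz(t,*p,12) for p in((189.8,232),(273.6,228),(252.4,268.8))]; print("corners",c)
print("grip center",tri(s,(301.5,180.5),t,(269.5,241)))
print("leverpin?",onz(t,256,238,115))
print("slot",onz(t,261,187,94),onz(s,250,195,94))
E
```

```text
nut (array([561.5,  87.4, 102.3]), np.float64(1.6194176095484765)) [561.9  87.4 104. ]
footnut (array([583.5,  29.4,  99.2]), np.float64(1.3490908025219994)) [584.2  29.6  99. ]
boss top onz [526.7  35.6  76. ]
screws top [array([531.4, 118.3,  12. ]), array([525.6, -47.4,  12. ]), array([453.4,  -1.2,  12. ]), array([605.8,  73.8,  12. ])]
screws side [array([600.5,  70. ,  12. ]), array([452.9,  -2.1,  12. ]), array([531.7, 117.3,  12. ])]
corners [array([529.7, 130.5,  12. ]), array([528.6, -59.5,  12. ]), array([440.5,  -6.3,  12. ])]
grip center (array([480.7, -37.7, 178.8]), np.float64(0.9633775231061497))
leverpin? [495.6 -15.4 115. ]
slot [604.7 -32.8  94. ] [606.2 -28.7  94. ]
```

```bash
cat >> h.py <<'E'
from scipy.spatial.transform import Rotation as Ro
O=np.array([528.3,35.3]); EY=np.array([.544,.839]); EX=np.array([.839,-.544]); 
YAW=0.995
def hw(x,y,z): return np.r_[O+x*EX+y*EY,z]
def wh(P): d=np.array(P)[:2]-O; return d@EX,d@EY
def fpos(a,s,ex=0,tip=83):
    m=13+12*np.cos(a)+10*np.sin(a)+ex
    return hw(s*np.sin(a)+m*np.cos(a),62-s*np.cos(a)+m*np.sin(a),tip+190)
def rel(st,P,yaw=YAW):
    R0=Ro.from_euler('xyz',st["tcp_rot"]); R1=Ro.from_euler('xyz',[np.pi,0,yaw])
    return R0.inv().apply(P-st["eef_pos"]), (R0.inv()*R1).as_rotvec()/np.radians(6)
E
python3 - <<'E'
from cell import env
from h import *
np.set_printoptions(precision=2,suppress=True)
st=env.state()
P=fpos(.94,80,15); print(P)
P[2]=420; print(rel(st,P))
E
```

```text
[630.87  27.98 273.  ]
(array([-605.66, -446.2 ,  -15.37]), array([-0.  ,  0.01, 18.18]))
```

{"op": "play_rows", "data": {
  "increments": [
    {"dx": -20,"dy": -15,"dz": -5,"rz": 0.8},
    {"dx": -45,"dy": -33,"dz": -10,"rz": 1.6},
    {"dx": -72,"dy": -53,"dz": -15,"rz": 2.4},
    {"dx": -100,"dy": -74,"dz": -15,"rz": 3.2},
    {"dx": -128,"dy": -94,"dz": -15,"rz": 4.0},
    {"dx": -156,"dy": -115,"dz": -15,"rz": 4.8},
    {"dx": -184,"dy": -135,"dz": -15,"rz": 5.6},
    {"dx": -212,"dy": -156,"dz": -15,"rz": 6.4}
  ],
  "fingers": 0
}}

```text
invalid input
```

```bash
python3 - <<'E'
from cell import env
from h import *
np.set_printoptions(precision=2,suppress=True)
st=env.state()
P=fpos(.94,80,15); 
P[2]=420; print(rel(st,P),st["opening"],st["t"])
E
```

```text
(array([-605.66, -446.2 ,  -15.37]), array([-0.  ,  0.01, 18.18])) 0.9957333279507081 0.2
```

The call was refused as "invalid input". I'll retry with every key filled in.

{"op": "play_rows", "data": {
  "increments": [
    {"dx": -20,"dy": -15,"dz": -5,"rx": 0,"ry": 0,"rz": 0.8},
    {"dx": -45,"dy": -33,"dz": -10,"rx": 0,"ry": 0,"rz": 1.6},
    {"dx": -72,"dy": -53,"dz": -15,"rx": 0,"ry": 0,"rz": 2.4},
    {"dx": -100,"dy": -74,"dz": -15,"rx": 0,"ry": 0,"rz": 3.2},
    {"dx": -128,"dy": -94,"dz": -15,"rx": 0,"ry": 0,"rz": 4.0},
    {"dx": -156,"dy": -115,"dz": -15,"rx": 0,"ry": 0,"rz": 4.8},
    {"dx": -184,"dy": -135,"dz": -15,"rx": 0,"ry": 0,"rz": 5.6},
    {"dx": -212,"dy": -156,"dz": -15,"rx": 0,"ry": 0,"rz": 6.4}
  ],
  "fingers": 0.0
}}

```text
t: 0.87
eef_pos: [319.2, 402.9, 419.5]
tcp_rot: [-3.141, 0.0, 2.225]
ft_force: [0.7, 0.8, -0.2]
opening: 0.498
```

```bash
python3 - <<'E'
from cell import env
from h import *
np.set_printoptions(precision=2,suppress=True)
st=env.state()
P=fpos(.94,80,15); 
P[2]=420; print(rel(st,P),st["opening"],st["t"])
E
```

```text
(array([-487.15,   19.31,   -0.33]), array([-0.  ,  0.01, 11.74])) 0.4975154138695574 0.8667
```

{"op": "play_rows", "data": {
  "increments": [
    {"dx": -35,"dy": 1,"dz": 0,"rx": 0,"ry": 0,"rz": 0.9},
    {"dx": -70,"dy": 3,"dz": 0,"rx": 0,"ry": 0,"rz": 1.8},
    {"dx": -105,"dy": 4,"dz": 0,"rx": 0,"ry": 0,"rz": 2.7},
    {"dx": -140,"dy": 6,"dz": 0,"rx": 0,"ry": 0,"rz": 3.6},
    {"dx": -175,"dy": 7,"dz": 0,"rx": 0,"ry": 0,"rz": 4.5},
    {"dx": -210,"dy": 8,"dz": 0,"rx": 0,"ry": 0,"rz": 5.4},
    {"dx": -245,"dy": 10,"dz": 0,"rx": 0,"ry": 0,"rz": 6.3},
    {"dx": -280,"dy": 11,"dz": 0,"rx": 0,"ry": 0,"rz": 7.2}
  ]
}}

```text
t: 1.53
eef_pos: [499.2, 185.8, 419.6]
tcp_rot: [3.142, 0.0, 1.466]
ft_force: [0.4, 0.4, 1.2]
opening: 0.013
```

```bash
cat > r.py <<'E'
from cell import env
from h import *
np.set_printoptions(precision=2,suppress=True)
st=env.state()
def show():
    print("t",st["t"],"pos",st["eef_pos"],"rot",st["tcp_rot"],"F",st["ft_force"],"op",st["opening"],"hold",np.array(wh(st["eef_pos"])))
E
python3 - <<'E'
from r import *
P=fpos(.94,80,15); 
P[2]=420; show(); print(rel(st,P))
E
```

```text
t 1.5333 pos [499.19 185.81 419.64] rot [3.14 0.   1.47] F [0.45 0.38 1.19] op 0.01293103780775633 hold [-106.3   110.44]
(array([-143.18,  147.49,   -0.3 ]), array([0. , 0. , 4.5]))
```

{"op": "play_rows", "data": {
  "increments": [
    {"dx": -22,"dy": 23,"dz": 0,"rx": 0,"ry": 0,"rz": 0.75},
    {"dx": -46,"dy": 47,"dz": 0,"rx": 0,"ry": 0,"rz": 1.5},
    {"dx": -70,"dy": 72,"dz": 0,"rx": 0,"ry": 0,"rz": 2.3},
    {"dx": -94,"dy": 97,"dz": 0,"rx": 0,"ry": 0,"rz": 3.1},
    {"dx": -118,"dy": 122,"dz": 0,"rx": 0,"ry": 0,"rz": 3.9},
    {"dx": -143,"dy": 147.5,"dz": 0,"rx": 0,"ry": 0,"rz": 4.5},
    {"dx": -143,"dy": 147.5,"dz": 0,"rx": 0,"ry": 0,"rz": 4.5}
  ]
}}

```text
t: 2.12
eef_pos: [633.7, 23.8, 418.9]
tcp_rot: [3.14, 0.001, 0.987]
ft_force: [-0.0, 0.0, 0.2]
opening: 0.005
```

```bash
python3 - <<'E'
from r import *
from cell import viewer
P=fpos(.94,80,15); 
show(); print(rel(st,P)); s=viewer.read_camera("side");crop(s,190,100,350,250,5,"pics/s2.png"); s=viewer.read_camera("top");crop(s,140,130,300,250,5,"pics/t2.png")
E
```

```text
t 2.1167 pos [633.71  23.77 418.93] rot [3.14 0.   0.99] F [-0.    0.01  0.2 ] op 0.004982401244032124 hold [94.71 47.67]
(array([  2.06,  -4.88, 145.92]), array([ 0.01,  0.01, -0.07]))
```

View pics/s2.png

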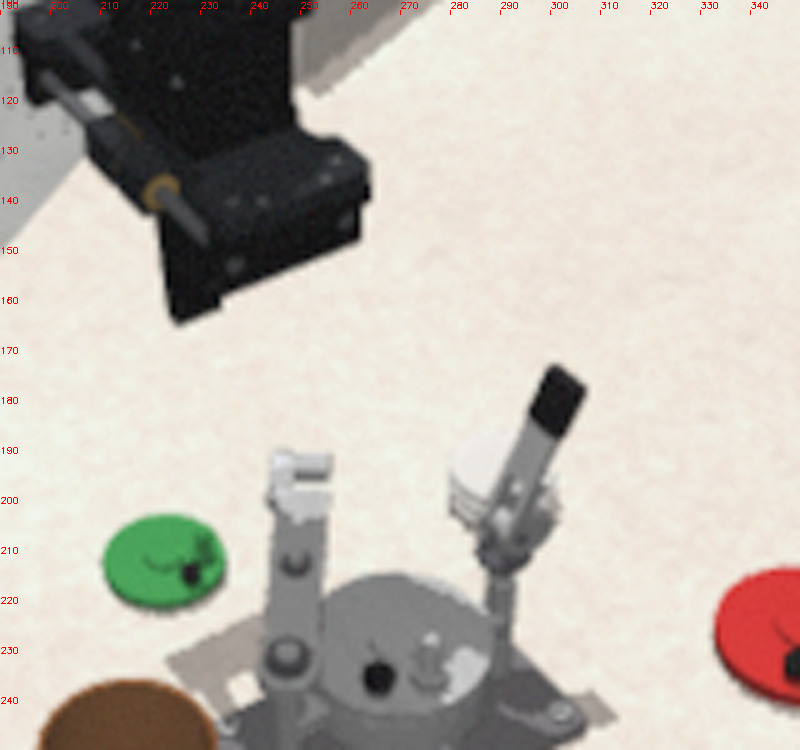

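View pics/t2.png

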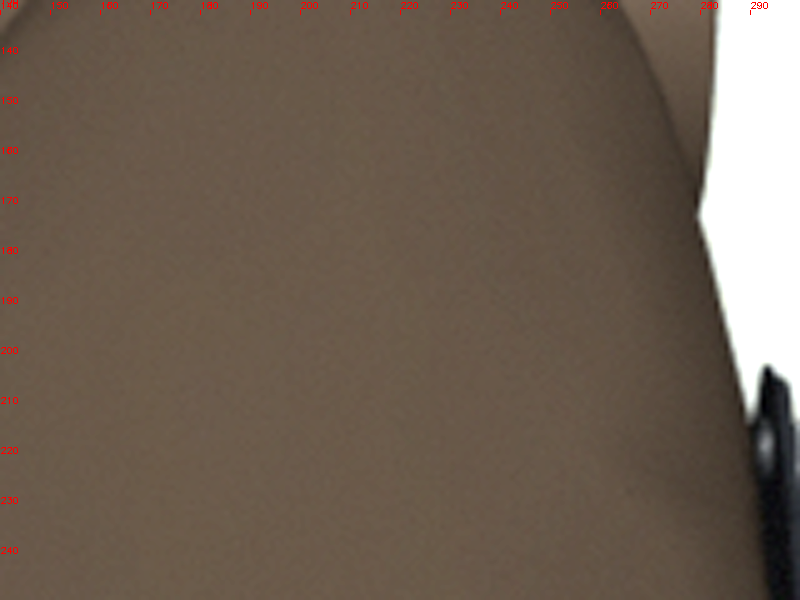

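The side view shows the dark gripper behind the strap, with its lowest corner near (225,164). The strap and lever haven't changed. The arm blocks the top view. I'll check that the projected fingertip agrees.

```bash
python3 - <<'E'
from r import *
from cell import viewer
s=viewer.read_camera("side"); p=st["eef_pos"]
print(proj(s,[p-[0,0,190],p-[0,0,112],p, hw(0,-62,115),hw(0,-62,89)]))
p=fpos(.94,80,15);print(proj(s,[p-[0,0,190],p-[0,0,112]]))
cv2.imwrite("pics/sfull.png",np.clip(s["image"][:,:,::-1]*1.6,0,255))
E
```

```text
[[228.91 163.72]
 [227.31 134.94]
 [224.67  87.29]
 [291.   204.47]
 [290.42 212.13]]
[[231.48 210.23]
 [230.17 186.64]][ WARN:0@3.602] global loadsave.cpp:1063 imwrite_ Unsupported depth image for selected encoder is fallbacked to CV_8U.
```

View pics/sfull.png

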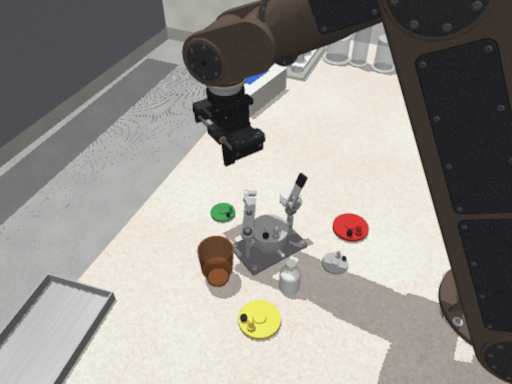

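The projected tip (229,164) matches the image, so I'll descend behind the strap.

{"op": "play_rows", "data": {
  "increments": [
    {"dx": 1,"dy": -3,"dz": 15,"rx": 0,"ry": 0,"rz": 0},
    {"dx": 2,"dy": -5,"dz": 40,"rx": 0,"ry": 0,"rz": -0.07},
    {"dx": 2,"dy": -5,"dz": 66,"rx": 0,"ry": 0,"rz": -0.07},
    {"dx": 2,"dy": -5,"dz": 92,"rx": 0,"ry": 0,"rz": -0.07},
    {"dx": 2,"dy": -5,"dz": 116,"rx": 0,"ry": 0,"rz": -0.07},
    {"dx": 2,"dy": -5,"dz": 134,"rx": 0,"ry": 0,"rz": -0.07},
    {"dx": 2,"dy": -5,"dz": 143,"rx": 0,"ry": 0,"rz": -0.07},
    {"dx": 2,"dy": -5,"dz": 146,"rx": 0,"ry": 0,"rz": -0.07}
  ]
}}

```text
t: 2.93
eef_pos: [626.9, 33.3, 272.1]
tcp_rot: [-3.139, 0.002, 1.004]
ft_force: [0.4, -0.5, -0.3]
opening: 0.008
```

```bash
python3 - <<'E'
from r import *
from cell import viewer
show(); 
s=viewer.read_camera("side");crop(s,190,140,350,260,5,"pics/s3.png")
for a in(.94,.85,.75,.65,.55,.45,.35,.25,.18,.1): print(a,rel(st,fpos(a,80,0))[0])
E
```

```text
t 2.9333 pos [626.91  33.35 272.09] rot [-3.14  0.    1.  ] F [ 0.36 -0.45 -0.26] op 0.007549485255422863 hold [83.8  52.01]
0.94 [-14.44  -2.72  -0.87]
0.85 [-21.41  -5.11  -0.85]
0.75 [-28.99  -8.59  -0.83]
0.65 [-36.29 -12.91  -0.8 ]
0.55 [-43.2  -18.08  -0.78]
0.45 [-49.61 -24.06  -0.75]
0.35 [-55.42 -30.8   -0.72]
0.25 [-60.52 -38.24  -0.69]
0.18 [-63.61 -43.83  -0.67]
0.1 [-66.62 -50.55  -0.64]
```

View pics/s3.png

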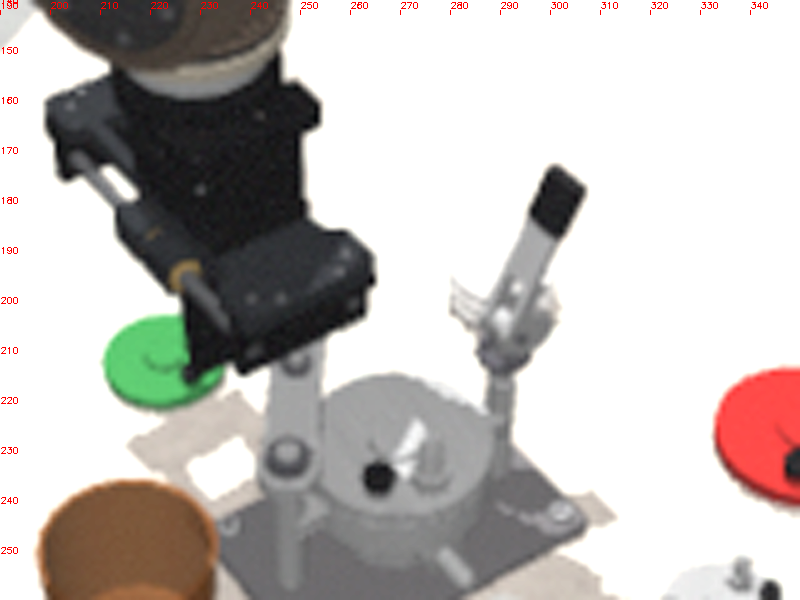

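The finger is now behind the strap, with its tip near (231,212) at strap height. I'll push it round.

{"op": "play_rows", "data": {
  "increments": [
    {"dx": -7,"dy": -1,"dz": -1,"rx": 0,"ry": 0,"rz": 0},
    {"dx": -14,"dy": -3,"dz": -1,"rx": 0,"ry": 0,"rz": 0},
    {"dx": -21,"dy": -5,"dz": -1,"rx": 0,"ry": 0,"rz": 0},
    {"dx": -26,"dy": -7,"dz": -1,"rx": 0,"ry": 0,"rz": 0},
    {"dx": -31,"dy": -9.5,"dz": -1,"rx": 0,"ry": 0,"rz": 0},
    {"dx": -36,"dy": -13,"dz": -1,"rx": 0,"ry": 0,"rz": 0},
    {"dx": -40,"dy": -15.5,"dz": -1,"rx": 0,"ry": 0,"rz": 0},
    {"dx": -43,"dy": -18,"dz": -1,"rx": 0,"ry": 0,"rz": 0}
  ]
}}

```text
t: 3.65
eef_pos: [588.4, 6.3, 274.0]
tcp_rot: [-3.14, 0.001, 1.003]
ft_force: [1.0, 2.0, 1.2]
opening: -0.0
```

```bash
python3 - <<'E'
from r import *
from cell import viewer
show(); 
s=viewer.read_camera("side");crop(s,190,140,350,260,5,"pics/s4.png")
for a in(.55,.45,.35,.25,.18,.1,.05,0,-.03): print(a,rel(st,fpos(a,80,0)))
E
```

```text
t 3.65 pos [588.38   6.29 273.97] rot [-3.14  0.    1.  ] F [0.98 2.01 1.25] op -2.3211573513266397e-05 hold [66.19  8.35]
0.55 (array([ 0.33, -0.12,  0.97]), array([-0.02,  0.01,  0.08]))
0.45 (array([-6.09, -6.09,  0.99]), array([-0.02,  0.01,  0.08]))
0.35 (array([-11.9 , -12.83,   1.  ]), array([-0.02,  0.01,  0.08]))
0.25 (array([-17.  , -20.27,   1.02]), array([-0.02,  0.01,  0.08]))
0.18 (array([-20.1 , -25.86,   1.04]), array([-0.02,  0.01,  0.08]))
0.1 (array([-23.11, -32.57,   1.05]), array([-0.02,  0.01,  0.08]))
0.05 (array([-24.7 , -36.93,   1.06]), array([-0.02,  0.01,  0.08]))
0 (array([-26.04, -41.39,   1.07]), array([-0.02,  0.01,  0.08]))
-0.03 (array([-26.72, -44.11,   1.07]), array([-0.02,  0.01,  0.08]))
```

View pics/s4.png

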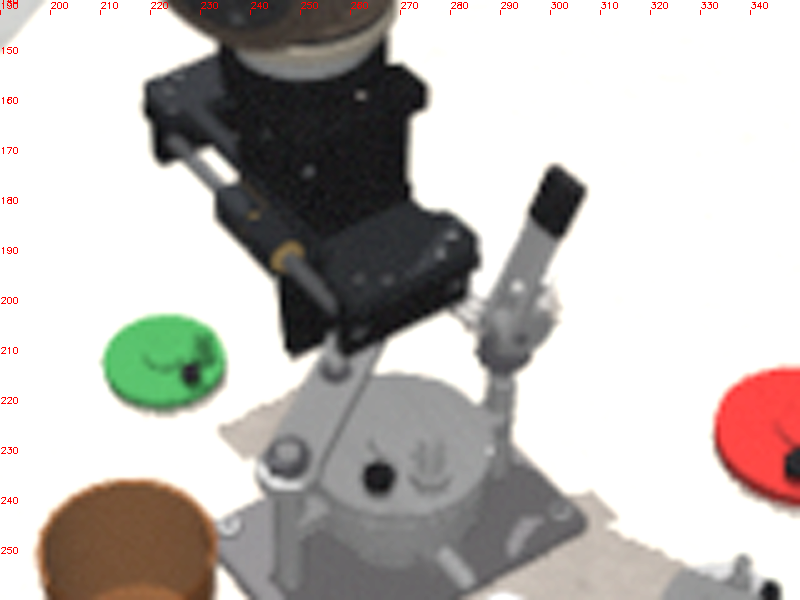

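The strap has swung to about 0.55, and the finger is pressing its back edge with about 2 N. Before I continue, I'll check which way the body's long side runs, for clearance to the lever.

```bash
python3 - <<'E'
from r import *
from cell import viewer
s=viewer.read_camera("side"); p=st["eef_pos"]
for hx,hy in((90,37.5),(37.5,90)):
  for z in (-112,-40): print(hx,hy,z,[tuple(q.round()) for q in proj(s,[p+np.r_[a*hx*EX+b*hy*EY,z] for a in(1,-1) for b in (1,-1)])])
E
```

```text
90 37.5 -112 [(np.float64(217.0), np.float64(170.0)), (np.float64(243.0), np.float64(159.0)), (np.float64(259.0), np.float64(215.0)), (np.float64(287.0), np.float64(202.0))]
90 37.5 -40 [(np.float64(215.0), np.float64(147.0)), (np.float64(243.0), np.float64(136.0)), (np.float64(259.0), np.float64(191.0)), (np.float64(289.0), np.float64(177.0))]
37.5 90 -112 [(np.float64(209.0), np.float64(191.0)), (np.float64(273.0), np.float64(163.0)), (np.float64(226.0), np.float64(210.0)), (np.float64(292.0), np.float64(180.0))]
37.5 90 -40 [(np.float64(207.0), np.float64(167.0)), (np.float64(274.0), np.float64(139.0)), (np.float64(224.0), np.float64(186.0)), (np.float64(293.0), np.float64(156.0))]
```

The picture matches the long side lying along the holder's x, so the body stays clear of the lever. I'll continue the push.

{"op": "play_rows", "data": {
  "increments": [
    {"dx": -4,"dy": -4,"dz": 1,"rx": 0,"ry": 0,"rz": 0},
    {"dx": -8,"dy": -8,"dz": 1,"rx": 0,"ry": 0,"rz": 0},
    {"dx": -12,"dy": -13,"dz": 1,"rx": 0,"ry": 0,"rz": 0},
    {"dx": -15,"dy": -17,"dz": 1,"rx": 0,"ry": 0,"rz": 0},
    {"dx": -18,"dy": -22,"dz": 1,"rx": 0,"ry": 0,"rz": 0},
    {"dx": -20,"dy": -26,"dz": 1,"rx": 0,"ry": 0,"rz": 0},
    {"dx": -22,"dy": -29,"dz": 1,"rx": 0,"ry": 0,"rz": 0},
    {"dx": -23,"dy": -32,"dz": 1,"rx": 0,"ry": 0,"rz": 0}
  ]
}}

```text
t: 4.42
eef_pos: [548.7, 4.1, 273.0]
tcp_rot: [-3.14, 0.002, 1.003]
ft_force: [1.7, 0.8, 2.0]
opening: 0.004
```

```bash
python3 - <<'E'
from r import *
from cell import viewer
show(); 
s=viewer.read_camera("side");crop(s,190,140,350,260,5,"pics/s5.png")
for a in(.1,.05,0,-.03): print(a,rel(st,fpos(a,80,0)))
E
```

```text
t 4.4167 pos [548.65   4.15 273.01] rot [-3.14  0.    1.  ] F [1.71 0.79 1.96] op 0.004010850794279857 hold [ 34.02 -15.07]
0.1 (array([ 0.06, -0.23,  0.01]), array([-0.02,  0.02,  0.08]))
0.05 (array([-1.52, -4.59,  0.02]), array([-0.02,  0.02,  0.08]))
0 (array([-2.86, -9.05,  0.03]), array([-0.02,  0.02,  0.08]))
-0.03 (array([ -3.55, -11.77,   0.04]), array([-0.02,  0.02,  0.08]))
```

View pics/s5.png

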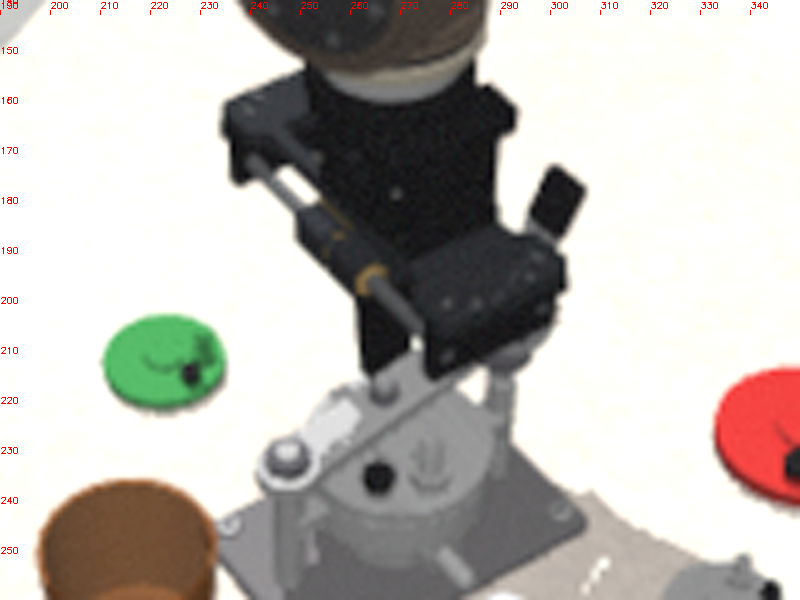

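The strap is now nearly over the boss, its edge running from about (250,232) to (285,212), so a ≈ 0.1. I'll feel for the stop with small steps.

{"op": "play_rows", "data": {
  "increments": [
    {"dx": -1,"dy": -3,"dz": 0,"rx": 0,"ry": 0,"rz": 0},
    {"dx": -2,"dy": -5,"dz": 0,"rx": 0,"ry": 0,"rz": 0},
    {"dx": -2.5,"dy": -7,"dz": 0,"rx": 0,"ry": 0,"rz": 0},
    {"dx": -3,"dy": -9,"dz": 0,"rx": 0,"ry": 0,"rz": 0},
    {"dx": -3,"dy": -9,"dz": 0,"rx": 0,"ry": 0,"rz": 0}
  ]
}}

```text
t: 4.88
eef_pos: [538.8, 6.7, 273.0]
tcp_rot: [-3.139, 0.002, 1.003]
ft_force: [0.3, 1.2, 1.6]
opening: 0.001
```

```bash
python3 - <<'E'
from r import *
show(); 
for a in(0,-.03): print(a,rel(st,fpos(a,80,0)))
E
```

```text
t 4.8833 pos [538.8    6.73 272.99] rot [-3.14  0.    1.  ] F [0.29 1.18 1.63] op 0.001041211930528137 hold [ 24.35 -18.25]
0 (array([ 0.25,  0.65, -0.01]), array([-0.03,  0.02,  0.08]))
-0.03 (array([-0.43, -2.08, -0.  ]), array([-0.03,  0.02,  0.08]))
```

{"op": "play_rows", "data": {
  "increments": [
    {"dx": 0,"dy": -1,"dz": 0,"rx": 0,"ry": 0,"rz": 0},
    {"dx": 0,"dy": -2,"dz": 0,"rx": 0,"ry": 0,"rz": 0},
    {"dx": 0,"dy": -2,"dz": 0,"rx": 0,"ry": 0,"rz": 0}
  ]
}}

```text
t: 5.13
eef_pos: [537.0, 7.8, 273.0]
tcp_rot: [-3.139, 0.002, 1.003]
ft_force: [1.2, -2.0, 0.8]
opening: 0.002
```

```bash
python3 - <<'E'
from r import *
show(); 
for a in(0,-.03): print(a,rel(st,fpos(a,80,0)))
E
```

```text
t 5.1333 pos [536.97   7.79 272.96] rot [-3.14  0.    1.  ] F [ 1.16 -1.96  0.8 ] op 0.0022814894469420257 hold [ 22.24 -18.36]
0 (array([ 0.34,  2.76, -0.04]), array([-0.03,  0.02,  0.08]))
-0.03 (array([-0.34,  0.04, -0.03]), array([-0.03,  0.02,  0.08]))
```

{"op": "play_rows", "data": {
  "increments": [
    {"dx": 0,"dy": -1,"dz": 0,"rx": 0,"ry": 0,"rz": 0},
    {"dx": 0,"dy": -2,"dz": 0,"rx": 0,"ry": 0,"rz": 0},
    {"dx": 0,"dy": -2,"dz": 0,"rx": 0,"ry": 0,"rz": 0}
  ]
}}

```text
t: 5.38
eef_pos: [535.1, 8.9, 272.9]
tcp_rot: [-3.138, 0.003, 1.003]
ft_force: [1.6, -1.0, 1.3]
opening: 0.005
```

```bash
python3 - <<'E'
from r import *
from cell import viewer
show(); print(st["ft_force"][:2]@EX)
for a in(0,-.03): print(a,rel(st,fpos(a,80,0)))
s=viewer.read_camera("side");crop(s,190,140,350,260,5,"pics/s6.png")
E
```

```text
t 5.3833 pos [535.13   8.9  272.89] rot [-3.14  0.    1.  ] F [ 1.64 -0.99  1.27] op 0.005073038059604528 hold [ 20.09 -18.44]
1.9139448507470063
0 (array([ 0.4 ,  4.91, -0.13]), array([-0.03,  0.02,  0.08]))
-0.03 (array([-0.28,  2.19, -0.12]), array([-0.03,  0.02,  0.08]))
```

View pics/s6.png

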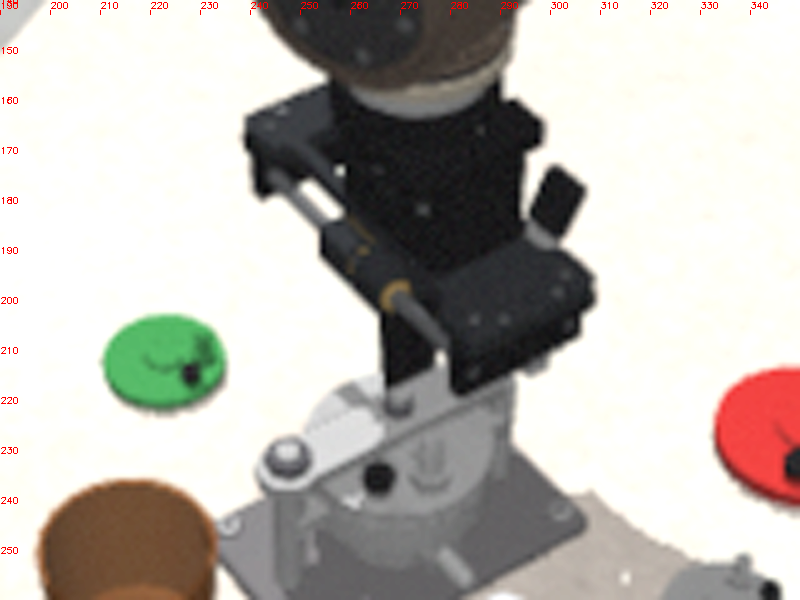

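```bash
python3 - <<'E'
from r import *
from cell import viewer
s=viewer.read_camera("side")
for q in((269.6,219.5),(269.6,221)): print(wh(onz(s,*q,99)))
print(proj(s,[hw(0,0,99),hw(0,62,104),hw(13,30,94),hw(-13,30,94),hw(-13,-20,84)]))
E
```

```text
(np.float64(0.448133174701153), np.float64(-0.671823585308771))
(np.float64(-3.4874534323190964), np.float64(2.0985333514243982))
[[269.48 219.73]
 [247.25 229.29]
 [255.74 223.06]
 [262.03 229.92]
 [279.43 223.97]]
```

The foot nut at (269.6,220) is within about 2 mm of its home position (269.5,219.7). The stop hasn't shown in the force yet, so I'll press on gently.

{"op": "play_rows", "data": {
  "increments": [
    {"dx": 0,"dy": -1,"dz": 0,"rx": 0,"ry": 0,"rz": 0},
    {"dx": 0,"dy": -2,"dz": 0,"rx": 0,"ry": 0,"rz": 0},
    {"dx": 0,"dy": -2,"dz": 0,"rx": 0,"ry": 0,"rz": 0}
  ]
}}

```text
t: 5.73
eef_pos: [533.7, 9.8, 273.0]
tcp_rot: [-3.14, 0.002, 1.004]
ft_force: [3.3, -4.3, -0.6]
opening: 0.003
```

```bash
python3 - <<'E'
from r import *
show(); print(st["ft_force"][:2]@EX)
for a in(0,-.03): print(a,rel(st,fpos(a,80,0)))
E
```

```text
t 5.7333 pos [533.72   9.78 273.03] rot [-3.14  0.    1.  ] F [ 3.29 -4.3  -0.6 ] op 0.003344139106076241 hold [ 18.43 -18.47]
5.101820750904994
0 (array([0.42, 6.57, 0.02]), array([-0.02,  0.02,  0.08]))
-0.03 (array([-0.26,  3.85,  0.02]), array([-0.02,  0.02,  0.08]))
```

{"op": "play_rows", "data": {
  "increments": [
    {"dx": 0,"dy": -1,"dz": 0,"rx": 0,"ry": 0,"rz": 0},
    {"dx": 0,"dy": -2,"dz": 0,"rx": 0,"ry": 0,"rz": 0},
    {"dx": 0,"dy": -2,"dz": 0,"rx": 0,"ry": 0,"rz": 0}
  ]
}}

```text
t: 5.98
eef_pos: [532.5, 10.4, 273.3]
tcp_rot: [3.141, 0.002, 1.004]
ft_force: [4.7, -8.0, -0.6]
opening: 0.001
```

```bash
python3 - <<'E'
from r import *
show(); print(st["ft_force"][:2]@EX)
E
```

```text
t 5.9833 pos [532.5   10.42 273.27] rot [3.14 0.   1.  ] F [ 4.68 -7.96 -0.63] op 0.0013321823434106778 hold [ 17.06 -18.59]
8.255951864253497
```

{"op": "play_rows", "data": {
  "increments": [
    {"dx": 0,"dy": -1.5,"dz": 0,"rx": 0,"ry": 0,"rz": 0},
    {"dx": 0,"dy": -3,"dz": 0,"rx": 0,"ry": 0,"rz": 0},
    {"dx": 0,"dy": -3,"dz": 0,"rx": 0,"ry": 0,"rz": 0},
    {"dx": 0,"dy": -3,"dz": 0,"rx": 0,"ry": 0,"rz": 0}
  ]
}}

```text
t: 6.32
eef_pos: [530.6, 11.6, 273.8]
tcp_rot: [3.138, 0.001, 1.004]
ft_force: [4.1, -6.2, 3.6]
opening: 0.003
```

```bash
python3 - <<'E'
from r import *
show(); print(st["ft_force"][:2]@EX); print(rel(st,st["eef_pos"]+np.r_[12*EX,0]),rel(st,hw(60,-15,430)))
E
```

```text
t 6.3167 pos [530.64  11.63 273.81] rot [3.14 0.   1.  ] F [ 4.1  -6.21  3.58] op 0.0029991528382507797 hold [ 14.84 -18.59]
6.817971460666035
(array([-0.1 , 12.  ,  0.05]), array([0.04, 0.01, 0.08])) (array([   3.1 ,   45.79, -156.01]), array([0.04, 0.01, 0.08]))
```

```bash
python3 - <<'E'
from r import *
from cell import viewer
s=viewer.read_camera("side");crop(s,230,170,330,260,8,"pics/s7.png")
p=st["eef_pos"]; print(proj(s,[hw(0,0,99), p-[0,0,190]]))
E
```

```text
[[269.48 219.73]
 [272.13 217.2 ]]
```

View pics/s7.png

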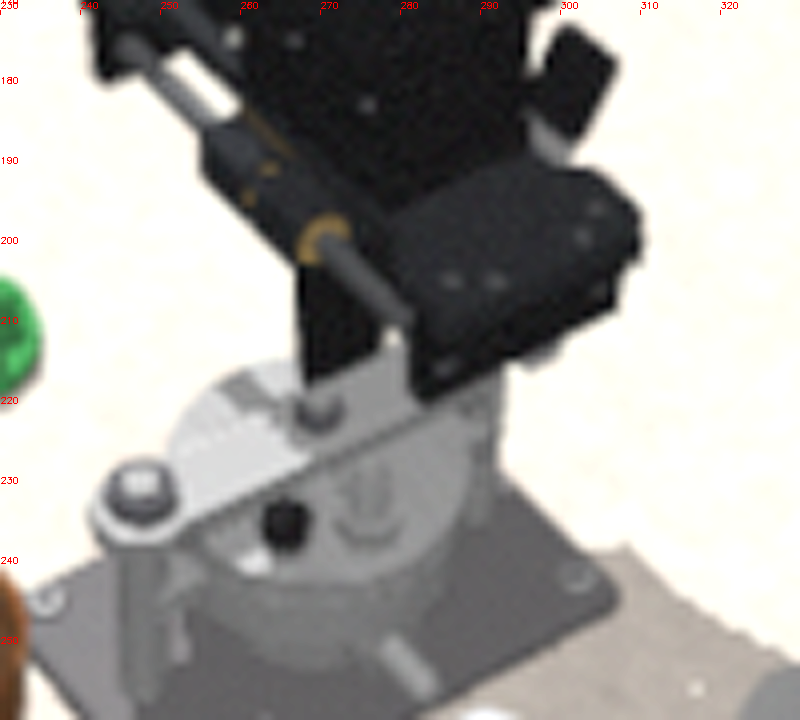

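The strap lies across the middle of the lid with its foot nut at about (269,221), unchanged under 7–8 N. At 80 mm that is about 0.6 N m, well above the 0.12 N m friction, so it is on its stop. The fingers give a little sideways as a pair. I'll back off and look.

{"op": "play_rows", "data": {
  "increments": [
    {"dx": 0,"dy": 6,"dz": 0,"rx": 0,"ry": 0,"rz": 0},
    {"dx": 0,"dy": 14,"dz": 0,"rx": 0,"ry": 0,"rz": 0},
    {"dx": 1,"dy": 26,"dz": 0,"rx": 0,"ry": 0,"rz": 0},
    {"dx": 2,"dy": 40,"dz": -15,"rx": 0,"ry": 0,"rz": 0},
    {"dx": 3,"dy": 46,"dz": -45,"rx": 0,"ry": 0,"rz": 0},
    {"dx": 3,"dy": 46,"dz": -80,"rx": 0,"ry": 0,"rz": 0},
    {"dx": 3,"dy": 46,"dz": -120,"rx": 0,"ry": 0,"rz": 0.08},
    {"dx": 3,"dy": 46,"dz": -156,"rx": 0,"ry": 0,"rz": 0.08}
  ]
}}

```text
t: 7.03
eef_pos: [570.7, -10.3, 431.8]
tcp_rot: [3.139, 0.001, 0.995]
ft_force: [0.1, -0.1, 1.2]
opening: 0.004
```

```bash
python3 - <<'E'
from r import *
from cell import viewer
show()
s=viewer.read_camera("side");crop(s,230,170,330,260,8,"pics/s8.png")
a=.0
pts=[hw(0,0,99),hw(0,-62,94),hw(0,62,104),hw(13,-40,94),hw(-13,-40,94),hw(-16,-82,94),hw(16,-82,94)]
print(proj(s,pts))
s=viewer.read_camera("top");cv2.imwrite("pics/t8.png",s["image"][:,:,::-1])
E
```

```text
t 7.0333 pos [570.75 -10.32 431.77] rot [3.14 0.   0.99] F [ 0.09 -0.06  1.23] op 0.004392946489040537 hold [ 60.43 -15.18]
[[269.48 219.73]
 [290.53 210.68]
 [247.25 229.29]
 [279.94 211.12]
 [286.42 217.63]
 [301.22 211.3 ]
 [293.12 203.54]]
```

View pics/s8.png

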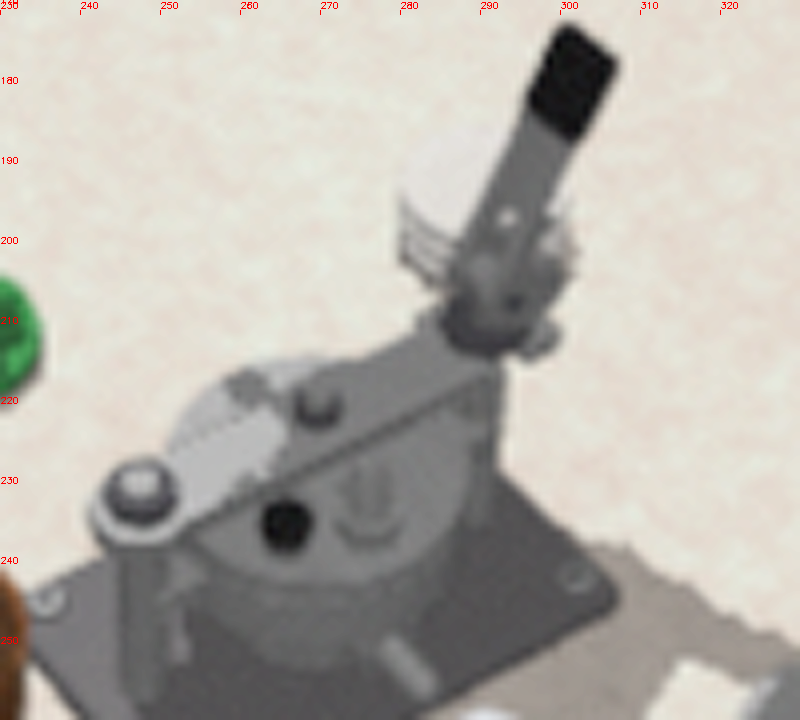

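View pics/t8.png

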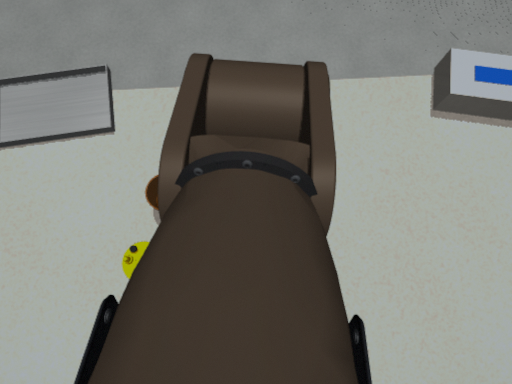

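The side view shows the strap under the cam, with its head showing on both sides of the washer at (283,210) and (298,212). The lever is still up. I'll fit the strap's front edge line to check its angle against home.

```bash
python3 - <<'E'
from r import *
from cell import viewer
s=viewer.read_camera("side"); g=cv2.cvtColor(s["image"],cv2.COLOR_RGB2GRAY).astype(float)
# front top edge: bright strap top -> darker side; find max |dI/dv| per column near predicted
def line(a):
    P=np.array([561.8,87.4])
    pts=[]
    for l in(20,100):
        x=l*np.sin(a)-13*np.cos(a); y=62-l*np.cos(a)-13*np.sin(a); pts.append(hw(x,y,94))
    return proj(s,pts)
def fit(a):
    p=line(a); return np.polyfit(p[:,0],p[:,1],1)
for a in(-.05,0,.05,.1): f=fit(a); print(a,f[0],np.polyval(f,255),np.polyval(f,285))
U=[];V=[]
f0=fit(0)
for u in list(range(257,264))+list(range(272,288)):
    v0=np.polyval(f0,u); vs=np.arange(v0-4,v0+6,.25)
    col=cv2.remap(cv2.GaussianBlur(g,(0,0),.6).astype(np.float32),np.full((1,len(vs)),u,np.float32),vs[None].astype(np.float32),cv2.INTER_LINEAR)[0]
    d=np.gradient(col); i=np.argmin(d); U.append(u);V.append(vs[i])
print(np.c_[U,V].T); 
k=np.polyfit(U,V,1); r=np.array(V)-np.polyval(k,U); m=abs(r)<1; k=np.polyfit(np.array(U)[m],np.array(V)[m],1); print(k,m.sum(),np.polyval(k,255),np.polyval(k,285))
E
```

```text
-0.05 -0.451537132094603 233.70919186975215 220.16307790691405
0 -0.5038975983819471 233.46397494637208 218.34704699491368
0.05 -0.5598423754992409 233.21531563431887 216.42004436934164
0.1 -0.6200675909600524 232.96149727232165 214.35946954352008
[[257.   258.   259.   260.   261.   262.   263.   272.   273.   274.
  275.   276.   277.   278.   279.   280.   281.   282.   283.   284.
  285.   286.   287.  ]
 [232.46 232.45 231.45 230.44 229.69 229.44 229.43 225.4  224.39 224.39
  223.39 223.38 222.63 222.37 221.37 221.62 220.36 220.36 219.35 219.35
  218.35 218.34 217.34]]
[ -0.49 357.36] 23 233.28399179194125 218.68624036637806
```

The fitted edge slope is -0.49, against -0.504 predicted for home, so a ≈ -0.01 ± 0.02. The strap is home. Next is the lever.

```bash
cat >> h.py <<'E'
def lev(edeg,r,pen=0):
    e=np.radians(edeg); h=9.5-pen
    y=-62-r*np.cos(e)+h*np.sin(e); z=115+r*np.sin(e)+h*np.cos(e)
    return hw(0,y+(10 if edeg>0 else -10),z+190)
E
python3 - <<'E'
from r import *
show(); print(rel(st,hw(0,-56,175+190)))
E
```

```text
t 7.1833 pos [570.73 -10.2  432.38] rot [ 3.13 -0.    1.  ] F [-0.71 -1.11 -0.65] op 0.004862987187333233 hold [ 60.35 -15.09]
(array([-41.  , -60.86,  66.86]), array([ 0.07, -0.01,  0.  ]))
```

{"op": "play_rows", "data": {
  "increments": [
    {"dx": -8,"dy": -12,"dz": 4,"rx": 0,"ry": 0,"rz": 0},
    {"dx": -17,"dy": -26,"dz": 12,"rx": 0.07,"ry": 0,"rz": 0},
    {"dx": -26,"dy": -40,"dz": 24,"rx": 0.07,"ry": 0,"rz": 0},
    {"dx": -34,"dy": -52,"dz": 40,"rx": 0.07,"ry": 0,"rz": 0},
    {"dx": -39,"dy": -59,"dz": 55,"rx": 0.07,"ry": 0,"rz": 0},
    {"dx": -41,"dy": -61,"dz": 64,"rx": 0.07,"ry": 0,"rz": 0},
    {"dx": -41,"dy": -61,"dz": 67,"rx": 0.07,"ry": 0,"rz": 0},
    {"dx": -41,"dy": -61,"dz": 67,"rx": 0.07,"ry": 0,"rz": 0}
  ]
}}

```text
t: 7.85
eef_pos: [497.8, -11.7, 363.5]
tcp_rot: [-3.139, -0.0, 0.995]
ft_force: [0.4, 0.0, 0.8]
opening: 0.003
```

```bash
python3 - <<'E'
from r import *
from cell import viewer
show()
s=viewer.read_camera("side");crop(s,230,110,330,220,7,"pics/s9.png")
for e,r in((68,61),(60,63),(52,65),(44,67),(36,69),(28,71),(20,74),(12,77),(6,78),(-.1,58),(-6,59),(-12,60)): print(e,rel(st,lev(e,r,0))[0],rel(st,lev(e,r,3))[0])
E
```

```text
t 7.85 pos [497.82 -11.72 363.46] rot [-3.14 -0.    1.  ] F [0.43 0.04 0.83] op 0.003236310075647501 hold [  0.   -56.03]
68 [-10.    -0.    -1.66] [-12.78  -0.    -0.53]
60 [-19.23   0.    -0.85] [-21.83   0.01   0.65]
52 [-28.49   0.01   1.39] [-30.86   0.02   3.23]
44 [-37.56   0.02   5.08] [-39.64   0.03   7.24]
36 [-46.2    0.04  10.21] [-47.96   0.05  12.64]
28 [-54.19   0.06  16.73] [-55.6    0.07  19.38]
20 [-62.25   0.08  24.22] [-63.28   0.09  27.03]
12 [-69.3    0.11  33.15] [-69.93   0.11  36.08]
6 [-72.54   0.13  40.85] [-72.86   0.14  43.83]
-0.1 [-73.98   0.15  49.05] [-73.98   0.16  52.05]
-6 [-75.63   0.17  55.17] [-75.32   0.17  58.15]
-12 [-76.63   0.18  61.63] [-76.01   0.19  64.57]
```

View pics/s9.png

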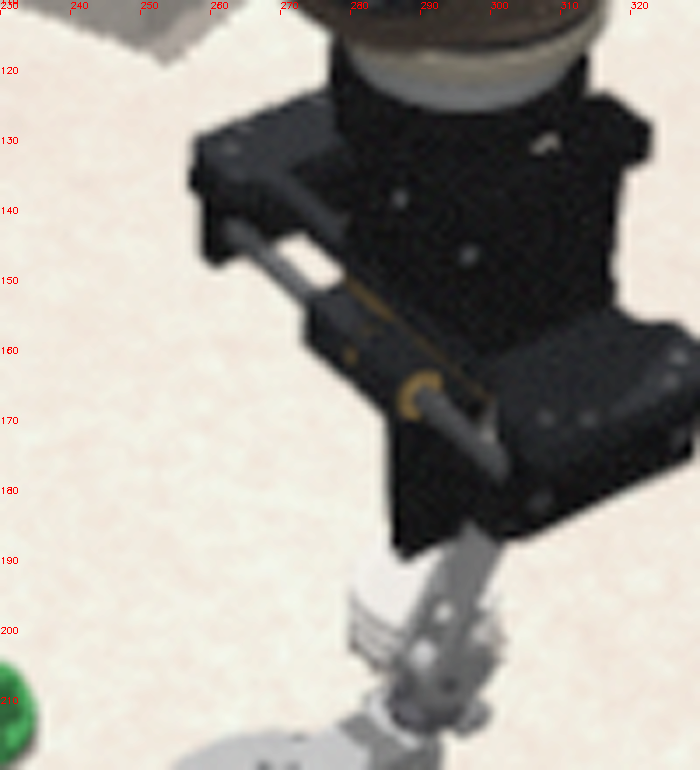

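```bash
python3 - <<'E'
from r import *
from cell import viewer
s=viewer.read_camera("side");p=st["eef_pos"]
print(proj(s,[p+np.r_[a*EX+b*EY,-190] for a in(12,-12) for b in(10,-10)]+[p+np.r_[8*EX+0*EY,-190]]))
E
```

```text
[[283.49 185.68]
 [290.49 182.41]
 [289.83 191.64]
 [296.88 188.28]
 [288.05 185.02]]
```

The finger outline fits the projection, with tips about 12 mm thick in the jaw direction, and it's centred on the lever plane just inside the grip. I'll push outward now, then down along the arc.

{"op": "play_rows", "data": {
  "increments": [
    {"dx": -6,"dy": 0,"dz": -1,"rx": 0,"ry": 0,"rz": 0},
    {"dx": -11,"dy": 0,"dz": -1,"rx": 0,"ry": 0,"rz": 0},
    {"dx": -16,"dy": 0,"dz": -0.5,"rx": 0,"ry": 0,"rz": 0},
    {"dx": -21,"dy": 0,"dz": 0.5,"rx": 0,"ry": 0,"rz": 0},
    {"dx": -26,"dy": 0,"dz": 2,"rx": 0,"ry": 0,"rz": 0},
    {"dx": -31,"dy": 0,"dz": 3.5,"rx": 0,"ry": 0,"rz": 0},
    {"dx": -36,"dy": 0,"dz": 6,"rx": 0,"ry": 0,"rz": 0},
    {"dx": -40,"dy": 0,"dz": 8,"rx": 0,"ry": 0,"rz": 0}
  ]
}}

```text
t: 8.62
eef_pos: [476.1, -45.7, 356.4]
tcp_rot: [-3.142, -0.001, 0.995]
ft_force: [1.9, 2.1, 0.9]
opening: 0.005
```

```bash
python3 - <<'E'
from r import *
from cell import viewer
show()
s=viewer.read_camera("side");crop(s,230,110,330,220,7,"pics/s10.png")
for e,r in((44,67),(36,69),(28,71),(20,74),(12,77),(6,78),(-.1,58),(-6,59),(-12,60)): print(e,rel(st,lev(e,r,0))[0],rel(st,lev(e,r,3))[0])
E
```

```text
t 8.6167 pos [476.11 -45.72 356.43] rot [-3.14 -0.    1.  ] F [1.94 2.12 0.92] op 0.0051980192713462214 hold [  0.29 -96.37]
44 [ 2.79 -0.29 -1.94] [ 0.7  -0.29  0.22]
36 [-5.86 -0.28  3.18] [-7.62 -0.28  5.61]
28 [-13.86  -0.28   9.7 ] [-15.27  -0.28  12.34]
20 [-21.92  -0.27  17.17] [-22.95  -0.27  19.99]
12 [-28.99  -0.27  26.1 ] [-29.62  -0.27  29.03]
6 [-32.23  -0.27  33.79] [-32.55  -0.27  36.78]
-0.1 [-33.68  -0.27  41.99] [-33.68  -0.27  44.99]
-6 [-35.34  -0.27  48.11] [-35.03  -0.27  51.09]
-12 [-36.34  -0.27  54.57] [-35.72  -0.27  57.51]
```

View pics/s10.png

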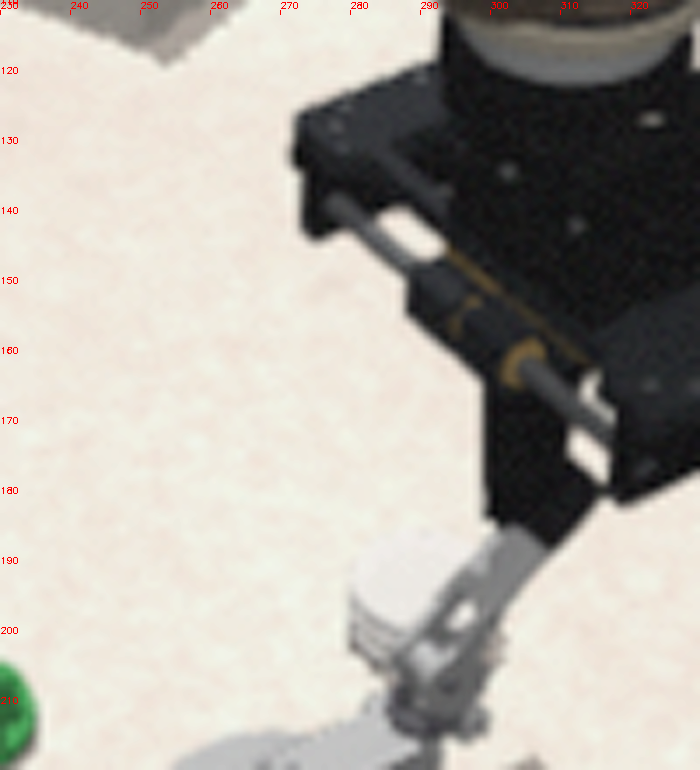

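The lever has turned to about 44° and now runs from (293,205) to (305,187). Force is about 3 N. I'll continue along the arc.

{"op": "play_rows", "data": {
  "increments": [
    {"dx": -4,"dy": 0,"dz": 2.5,"rx": 0,"ry": 0,"rz": 0},
    {"dx": -8,"dy": 0,"dz": 6,"rx": 0,"ry": 0,"rz": 0},
    {"dx": -12,"dy": 0,"dz": 9.5,"rx": 0,"ry": 0,"rz": 0},
    {"dx": -16,"dy": 0,"dz": 13,"rx": 0,"ry": 0,"rz": 0},
    {"dx": -20,"dy": 0,"dz": 17,"rx": 0,"ry": 0,"rz": 0},
    {"dx": -23,"dy": 0,"dz": 20,"rx": 0,"ry": 0,"rz": 0},
    {"dx": -26,"dy": 0,"dz": 24,"rx": 0,"ry": 0,"rz": 0},
    {"dx": -29,"dy": 0,"dz": 28,"rx": 0,"ry": 0,"rz": 0}
  ]
}}

```text
t: 9.33
eef_pos: [459.9, -70.6, 327.7]
tcp_rot: [-3.141, -0.001, 0.995]
ft_force: [3.2, 3.0, 2.6]
opening: 0.003
```

```bash
python3 - <<'E'
from r import *
from cell import viewer
show()
s=viewer.read_camera("side");crop(s,230,140,330,240,7,"pics/s11.png")
for e,r in((12,77),(6,78),(-.1,58),(-6,59),(-12,60)): print(e,rel(st,lev(e,r,0))[0],rel(st,lev(e,r,3))[0])
E
```

```text
t 9.3333 pos [459.92 -70.55 327.74] rot [-3.14 -0.    1.  ] F [3.2  3.04 2.62] op 0.002511162733323519 hold [   0.21 -126.01]
12 [ 0.69 -0.22 -2.56] [ 0.06 -0.21  0.37]
6 [-2.56 -0.21  5.14] [-2.87 -0.21  8.12]
-0.1 [-4.   -0.2  13.34] [-4.   -0.2  16.34]
-6 [-5.66 -0.2  19.45] [-5.35 -0.2  22.44]
-12 [-6.66 -0.2  25.92] [-6.04 -0.19 28.85]
```

View pics/s11.png

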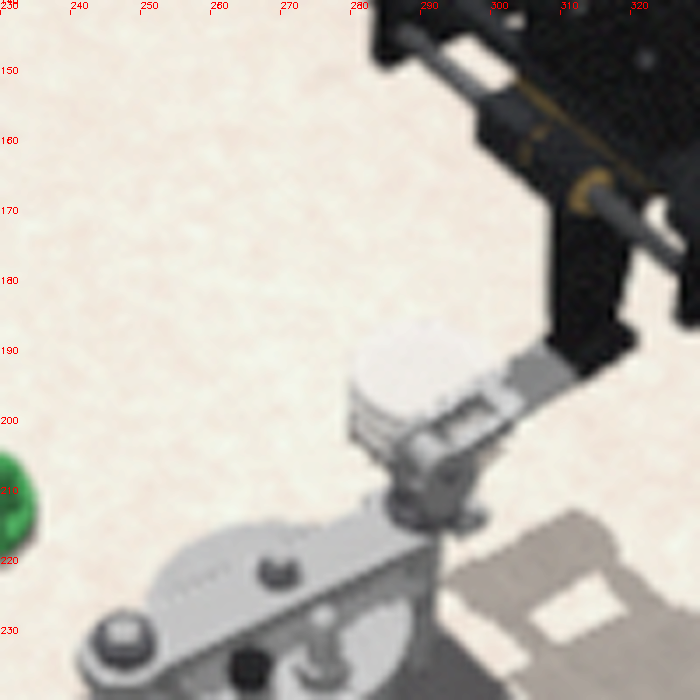

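The lever is now at about 12°, and the strap is still in place. I'll push on down.

{"op": "play_rows", "data": {
  "increments": [
    {"dx": -2,"dy": 0,"dz": 4,"rx": 0,"ry": 0,"rz": 0},
    {"dx": -3,"dy": 0,"dz": 8,"rx": 0,"ry": 0,"rz": 0},
    {"dx": -4,"dy": 0,"dz": 12,"rx": 0,"ry": 0,"rz": 0},
    {"dx": -5,"dy": 0,"dz": 16,"rx": 0,"ry": 0,"rz": 0},
    {"dx": -5.5,"dy": 0,"dz": 20,"rx": 0,"ry": 0,"rz": 0},
    {"dx": -6,"dy": 0,"dz": 23,"rx": 0,"ry": 0,"rz": 0},
    {"dx": -6,"dy": 0,"dz": 25,"rx": 0,"ry": 0,"rz": 0}
  ]
}}

```text
t: 9.97
eef_pos: [456.3, -75.9, 301.7]
tcp_rot: [-3.14, -0.0, 0.995]
ft_force: [0.3, 1.7, 5.6]
opening: 0.002
```

```bash
python3 - <<'E'
from r import *
from cell import viewer
show()
s=viewer.read_camera("side");crop(s,230,140,330,240,7,"pics/s12.png")
for e,r in((-6,59),(-12,60)): print(e,rel(st,lev(e,r,0))[0],rel(st,lev(e,r,3))[0])
E
```

```text
t 9.9667 pos [456.33 -75.87 301.69] rot [-3.14 -0.    1.  ] F [0.26 1.68 5.65] op 0.00232876204261302 hold [   0.09 -132.43]
-6 [ 0.78 -0.1  -6.59] [ 1.09 -0.1  -3.61]
-12 [-0.22 -0.09 -0.13] [ 0.4  -0.09  2.81]
```

View pics/s12.png

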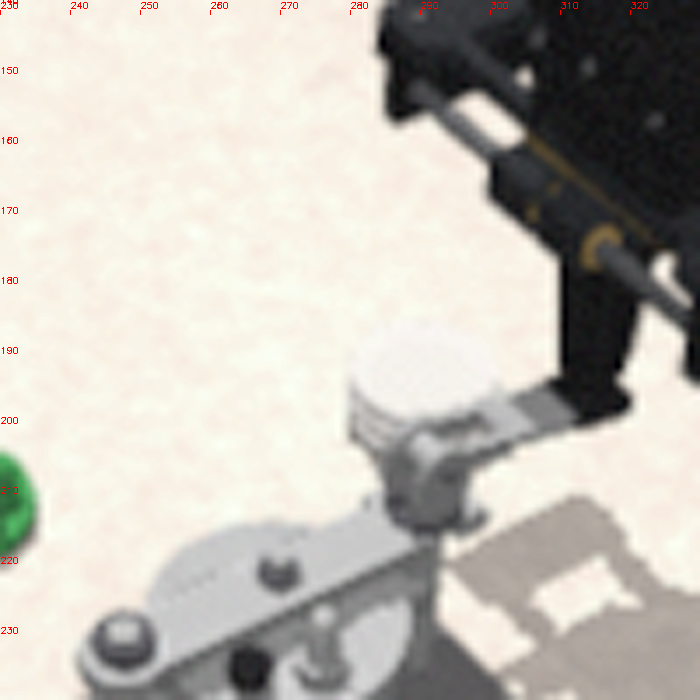

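The lever is nearly fully down. I'll press on to feel the stop.

{"op": "play_rows", "data": {
  "increments": [
    {"dx": 0,"dy": 0,"dz": 1,"rx": 0,"ry": 0,"rz": 0},
    {"dx": 0,"dy": 0,"dz": 2,"rx": 0,"ry": 0,"rz": 0},
    {"dx": 0,"dy": 0,"dz": 3,"rx": 0,"ry": 0,"rz": 0},
    {"dx": 0,"dy": 0,"dz": 3,"rx": 0,"ry": 0,"rz": 0}
  ]
}}

```text
t: 10.35
eef_pos: [456.4, -75.8, 300.1]
tcp_rot: [-3.142, -0.001, 0.995]
ft_force: [-4.8, 3.2, 31.5]
opening: 0.003
```

```bash
python3 - <<'E'
from r import *
show()
print(rel(st,lev(-12,60,0))[0])
E
```

```text
t 10.35 pos [456.4  -75.76 300.13] rot [-3.14 -0.    1.  ] F [-4.76  3.21 31.55] op 0.003226303037717141 hold [   0.1  -132.29]
[-0.35 -0.1  -1.69]
```

The force jumped to about 31 N with the tip 1.7 mm past the nominal stop height, so the lever is on its stop. I'll lift off, then clear the top camera's view.

{"op": "play_rows", "data": {
  "increments": [
    {"dx": 0,"dy": 0,"dz": -4,"rx": 0,"ry": 0,"rz": 0},
    {"dx": 0,"dy": 0,"dz": -15,"rx": 0,"ry": 0,"rz": 0},
    {"dx": 0,"dy": 0,"dz": -40,"rx": 0,"ry": 0,"rz": 0},
    {"dx": 0,"dy": 0,"dz": -70,"rx": 0,"ry": 0,"rz": 0},
    {"dx": 0,"dy": 0,"dz": -100,"rx": 0,"ry": 0,"rz": 0},
    {"dx": 0,"dy": 0,"dz": -125,"rx": 0,"ry": 0,"rz": 0},
    {"dx": 0,"dy": 0,"dz": -130,"rx": 0,"ry": 0,"rz": 0}
  ]
}}

```text
t: 10.93
eef_pos: [456.3, -75.9, 433.4]
tcp_rot: [3.137, -0.001, 0.995]
ft_force: [0.2, -0.0, 0.2]
opening: 0.008
```

```bash
python3 - <<'E'
from r import *
from cell import viewer
show()
s=viewer.read_camera("side");crop(s,230,170,330,260,8,"pics/s13.png")
print(proj(s,[hw(0,-62-70*np.cos(e)+4.5*np.sin(e),115+70*np.sin(e)+4.5*np.cos(e)) for e in np.radians([0,-6,-12])]))
print(rel(st,np.array([300,450,430.])))
print(rel(st,np.array([200,-480,430.]),-.5))
E
```

```text
t 10.9333 pos [456.29 -75.89 433.38] rot [ 3.14 -0.    1.  ] F [ 0.24 -0.03  0.15] op 0.008143069565319704 hold [   0.07 -132.46]
[[314.13 191.82]
 [313.89 194.01]
 [313.41 196.28]]
(array([ 356.17, -417.29,    2.1 ]), array([ 0.04, -0.01,  0.  ]))
(array([-478.51,    4.86,    2.72]), array([ 0.02, -0.04, 14.28]))
```

View pics/s13.png

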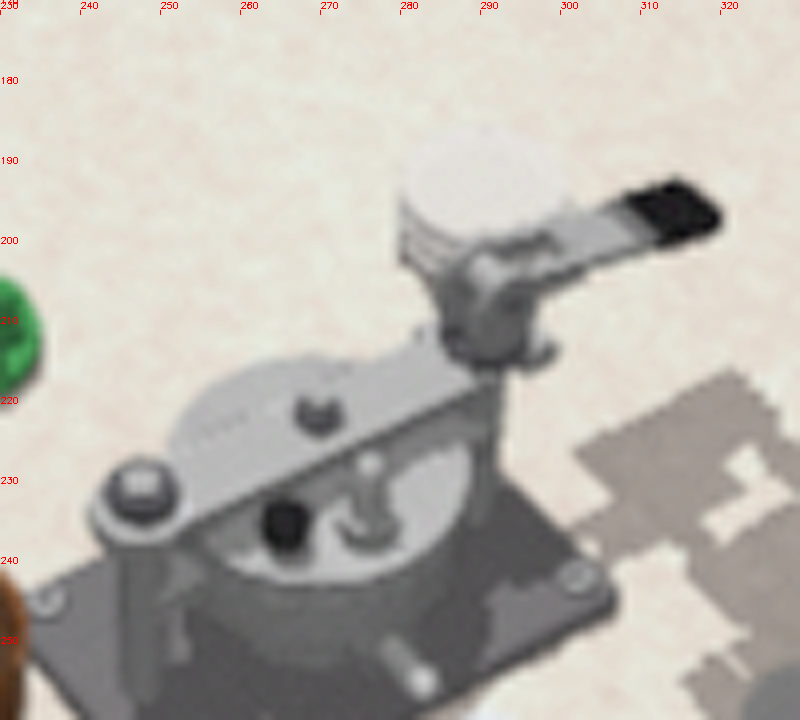

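The lever is down, with its grip at (313.8,196.5) against (313.4,196.3) predicted for −12°. The strap lies across the lid. I'll move the arm aside for a check from the top.

{"op": "play_rows", "data": {
  "increments": [
    {"dx": 15,"dy": -18,"dz": 0,"rx": 0,"ry": 0,"rz": 0},
    {"dx": 36,"dy": -42,"dz": 0,"rx": 0,"ry": 0,"rz": 0},
    {"dx": 59,"dy": -69,"dz": 0,"rx": 0,"ry": 0,"rz": 0},
    {"dx": 82,"dy": -96,"dz": 0,"rx": 0,"ry": 0,"rz": 0},
    {"dx": 105,"dy": -123,"dz": 0,"rx": 0,"ry": 0,"rz": 0},
    {"dx": 128,"dy": -150,"dz": 0,"rx": 0,"ry": 0,"rz": 0},
    {"dx": 151,"dy": -177,"dz": 0,"rx": 0,"ry": 0,"rz": 0},
    {"dx": 174,"dy": -204,"dz": 0,"rx": 0,"ry": 0,"rz": 0}
  ]
}}

```text
t: 11.65
eef_pos: [378.7, 182.5, 430.3]
tcp_rot: [3.139, 0.001, 0.995]
ft_force: [0.5, -0.2, 0.7]
opening: 0.004
```

{"op": "play_rows", "data": {
  "increments": [
    {"dx": 23,"dy": -27,"dz": 0,"rx": 0,"ry": 0,"rz": 0},
    {"dx": 46,"dy": -54,"dz": 0,"rx": 0,"ry": 0,"rz": 0},
    {"dx": 69,"dy": -81,"dz": 0,"rx": 0,"ry": 0,"rz": 0},
    {"dx": 92,"dy": -108,"dz": 0,"rx": 0,"ry": 0,"rz": 0},
    {"dx": 115,"dy": -135,"dz": 0,"rx": 0,"ry": 0,"rz": 0},
    {"dx": 138,"dy": -162,"dz": 0,"rx": 0,"ry": 0,"rz": 0},
    {"dx": 155,"dy": -182,"dz": 0,"rx": 0,"ry": 0,"rz": 0},
    {"dx": 160,"dy": -188,"dz": 0,"rx": 0,"ry": 0,"rz": 0}
  ]
}}

```text
t: 12.32
eef_pos: [306.9, 421.7, 427.8]
tcp_rot: [3.14, 0.003, 0.998]
ft_force: [-0.7, -1.1, -0.3]
opening: 0.002
```

```bash
python3 - <<'E'
from r import *
from cell import viewer
show()
s=viewer.read_camera("top");crop(s,140,150,300,270,5,"pics/t14.png"); cv2.imwrite("pics/t14f.png",s["image"][:,:,::-1])
print(proj(s,[hw(0,0,99),hw(0,62,104),hw(0,-62-74,105)]))
E
```

```text
t 12.3167 pos [306.87 421.67 427.76] rot [3.14 0.   1.  ] F [-0.67 -1.06 -0.27] op 0.002116913156813461 hold [-395.96  203.71]
[[230.07 224.3 ]
 [203.84 208.96]
 [289.06 257.69]]
```

View pics/t14.png

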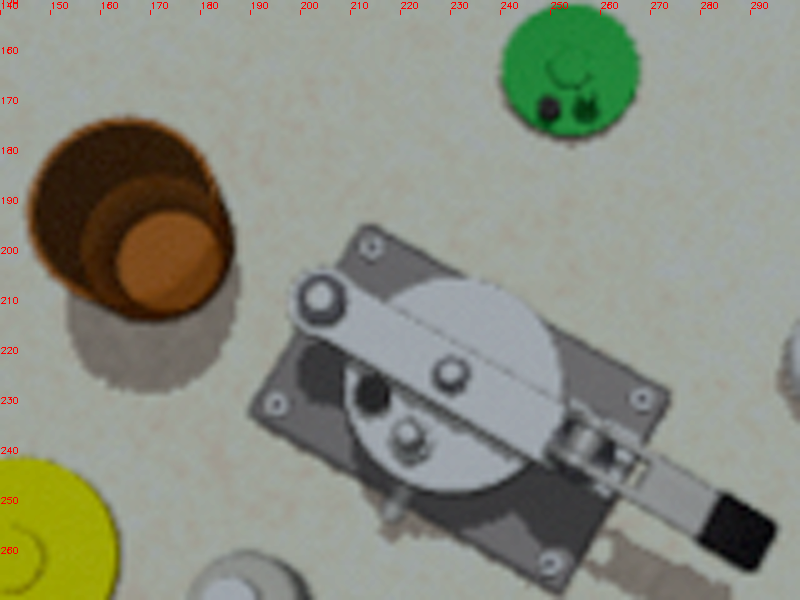

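The top view shows the strap straight across the lid, with its foot nut at (230,225) against (230.1,224.3) predicted. The lever is in line and down, with its grip at (288,256). The lid's cap and barb, the funnel and the bottle are at the same pixels as before. I'll hand in.

```bash
python3 - <<'E'
from r import *
show(); print(env.job_done())
E
```

```text
t 12.3667 pos [307.09 421.19 427.8 ] rot [3.14 0.   1.  ] F [ 0.15 -0.54 -0.61] op 0.0063873370527151195 hold [-395.52  203.43]
the job is handed in; nothing more can be done
None
```

The quick clamp is closed and handed in at about 12.4 s. With the fingers shut I pushed the strap round by its back edge until it was home. Then I pushed the cam lever outward and down to its stop and moved the arm well clear.

**Strap:** Before I touched the lever, the strap held still under 7–8 N at 80 mm, well above its friction. Its edge line gave an angle of about −0.01 ± 0.02 rad. In the final top view its foot nut was at (230, 225), against (230.1, 224.3) predicted for home.

**Lever:** The force rose to about 31 N at the stop. In the side view its grip was at (313.8, 196.5), against (313.4, 196.3) predicted for 12° below level.

**Other objects:** The lid, funnel and bottle were at the same pixels as at the start. The dishes looked undisturbed in the side view after the lever push, but I did not compare their position number by number.

**What disagreed:**
- My first move call was refused as "invalid input"; it went through once every key was filled in.
- The fingertips turned out about 12 mm thick together, not the 24 mm I had worked out. The strap stop therefore came about 6 mm later than I expected.

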